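Clip the blood-tube carrier into the shaker and start it

ROBOT

A 6-joint arm with a two-finger parallel gripper is mounted at the origin on the work surface. World frame = base frame: x ahead of the robot, y to its left, z up, the work surface at z = 0. Lengths are in m, angles in rad, forces in N, time in s.
With the tool pointing down it reaches from about 0.275 to 0.85 m from the base axis. Payload 19 kg.
Tool frame: the origin (TCP) lies midway between the tips of the shut fingers; the grasp point (between the pads) lies robot.tcp_to_grasp behind it (robot.tcp_to_grasp is the distance from the TCP to the grasp point, in m); z points along the fingers, y is the line along which they close (so a half turn about z gives the same grasp; the last joint's range is limited). The gripper opens to 85 mm and grips with 20 to 120 N. Pads are 22 mm wide; open, the fingers measure 114 mm over their backs; the gripper's body (76 mm by 85 mm) begins 54 mm behind the grasp point. The pads swing forward as they close: fully open they stand 13 mm farther back than shut.
Start: joints at [-1.444, 0.15, 1.437, -0, 1.554, -0.134], TCP at [0.148, -0.556, 0.231] pointing down, gripper open.
Joint ranges: [-2.8, 2.8], [-0.68, 2.1], [0.12, 2.68], [-1.39, 4.53], [0.16, 2.79], [-2.81, 2.81]. Speed limits (rad/s): [1.89, 1.89, 2.22, 3.01, 3.01, 3.01].

INTERFACE

Orientations are given as a rotation vector (axis times angle).
In Python, from station import state, viewer, robot gives the robot as it stands.
- The arm moves only by the shell command python3 -m pendant 'ROWS' [FORCE]. ROWS is JSON, a list of rows, each a list of 7 numbers: the gripper command: -1 is fully open, 1 is shut, values between are in proportion, then the shift along the world's x, y, z in mm, then the turn, a rotation vector about the world's x, y, z in degrees. In form: [[jaw, x, y, z, ax, ay, az], ...]. A call has 1 to 20 rows; each row is the pose to reach, as a shift and turn from the pose commanded when the call began; what a row does not reach only later rows make up. A row lasts 1/8 s, in which the tool goes at most 62.5 mm and 10.7 degrees, less where a joint would pass 70% of its speed; a pose out of reach is approached as far as the arm can. A call with a gripper value outside its range is refused whole. The fingers move at their own pace and stop on an object; FORCE is the grip in N (left out, the last holds). Time passes only in rows, so rows that repeat a pose let the fingers close. It gives the time, the measured TCP pose, the force, the opening and the grip force at its end, in the units of the state.
- state(): the state, without advancing time (a new reading comes with each control period).
- viewer.read_camera(name): name is "scene" or "top" or "wrist"; returns the picture (420x560x3 uint8, red, green, blue); there is no depth.
- viewer.camera_params(name): a dict with "fovy" (degrees; the focal length in pixels is half the picture's height over the tangent of half this angle, whatever the lens; pixels are square), "cx", "cy" (the principal point, pixels), "extrinsics" (4x4, takes a point from world to camera coordinates); the wrist camera has in their place "hand_eye" (4x4, takes a point from camera to tool coordinates, whose origin is the TCP and whose axes are the flange's). Camera axes: x right, y up, looking along -z (the intrinsics and any distortion apply to the point x, -y, -z); pixel columns grow to the right and rows downward; lengths in m; the calibration is good to about 2 mm. A picture is of the moment at which its call begins: read the wrist's pose just before it. camera_params takes no time and is no camera call.
- robot.job_done(): hands the job in; it is judged then, once.
The state is a dict: "time": time; "q": joint angles; "qd": joint speeds; "effort": joint torques, N m; "position": TCP position; "ee_rot": TCP orientation; "contact_force": force on the tool from outside, world axes, zero at the start; "ft_torque": the same for the moment, N m; "grip_width": finger opening in m; "grasp_force": force on a finger pad.
Only numpy, scipy, OpenCV 4.12 (cv2) and the standard library are available. Lean on these libraries where they do the work, as an engineer would, in place of code of your own. Each camera call takes 0.05 s, during which the arm holds its last target. There are 200 camera calls.

TASK

Put the carrier with the purple-capped blood tubes on the tube shaker: slide its two ears down into the spring-clip slots and press it gently until it sits flat and fully home on the shaker's floating head, without leaning hard on the head. Then press the green start button and let go. Leave the blue-capped carrier and everything else on the bench where it is.

Things in the scene. Friction and masses are not known exactly. Their poses are not given: they have to be found in the camera images.
- rack: White tube carrier with eight PURPLE-capped tubes, about 0.32 kg. Origin: centre of its underside; z up, y along its length. Decks 60 (x) by 136 (y) mm, end walls out to y = +-70 mm; upper deck's top 37 mm above the underside, tube caps' tops 81 mm. The upper deck is bare at both ends from |y| = 48 to 70 mm (tubes between). The same after a half turn.
- rack_handle (a point): Centre of the purple-capped carrier's handle bar, 107 mm above its underside: a dark bar 12 mm thick (x), 70 mm long (y), 14 mm high, on two posts at its ends, higher than all the tubes. Pinch it across x from above.
- rack_ear_a (a point): Foot of the ear at the carrier's +y end: (0, 75.5, 7) mm in the carrier's frame. Each ear is an upright rib 8 mm thick (x) on the end wall, from y = 70 to 82 mm and from 7 to 30 mm above the underside, its foot rounded.
- rack_ear_b (a point): Foot of the ear at the carrier's -y end: (0, -75.5, 7) mm in the carrier's frame.
- seat (a point): Centre of the floor (its top) of the shaker's floating aluminium head; z up, y along the head. The carrier goes here: origin at this point, y along y either way round. At y = +-72 to 85 mm a cheek 37 mm high stands at each end, flush with the carrier's upper deck when home, with a slot open at the top for the ear. 2 mm of play each way along y. Floor about 96 mm above the bench.
- slot_a (a point): Middle of the slot at the head's +y end, level with the cheek's top: (0, 78.5, 37) mm from seat. The slots are 22 mm wide (x), each lined with two bent steel spring clips: 17 mm apart at their flared tops (41 mm above the floor), 8 mm apart 31 mm above it and 5 mm at the noses, 16 mm above it. They centre the ear and grip it.
- slot_b (a point): The same at the head's -y end: (0, -78.5, 37) mm from seat. The carrier's own weight does not carry the ears past the clips. The drag begins with the carrier some 24 mm above home, peaks some 8 mm above home at 8 to 16 N in all, different each time, then eases a little and goes on until the carrier meets the floor.
- head (a joint): How far the floating head is pushed down on its soft rubber mounts, m (0 when free). It sinks several millimetres while the ears are being pushed in, so the floor is then lower than it was measured, and it comes back up when the push stops. More than 8 mm, about 20 N (the carrier's weight included), is too hard for the mounts.
- start (a joint): Travel of the green start button, m: 0 released, 0.006 fully down; a spring of about 4 N returns it. It counts as pressed beyond 0.004.
- start_top (a point): Centre of the top of the green start button (24 mm across, pressed straight down), on the low dark front panel of the shaker, at (-116, -60) mm from the seat point in the shaker's horizontal frame; nothing within 20 mm of it is higher than it.
- shaker: The tube shaker, fixed to the bench at a position and yaw that differ from run to run. Origin: on the bench under the seat point; its front panel with button, knob and display lies towards its -x. Housing 60 mm high, 212 mm wide (y); front panel 42 mm high.
- rack_blue: The other carrier, the same but with light-BLUE caps, to be left alone. Origin: centre of its underside, y along its length. It may stand nearer or farther than the purple one.
- jar: Sample jar with red lid, 64 mm wide, 72 mm high; bystander. Origin: centre of its underside.
- timer: White bench timer, 60 x 70 x 18 mm; bystander. Origin: centre of its underside.
- tape: Roll of paper tape lying flat, 60 mm across, 19 mm high; bystander. Origin: centre of its underside.
- marker: Marker pen, 130 mm long, 13 mm thick; bystander. Origin: near its middle, on its underside.
- dish: Steel instrument dish 150 x 90 x 28 mm; bystander. Origin: centre of its underside.
- wash: Wash bottle, 62 mm wide, 150 mm high, blue cap; bystander. Origin: centre of its underside.

How it is judged:
By the outcome, as a careful person would: the job done as asked, in the order asked, and still so for the second after the job is handed in, with the robot touching nothing.
It also fails if it takes over 58 s, if anything falls off the work surface, if the arm or the gripper's body presses on something with over 40 N, if the wrist force passes 120 N, or if a joint passes its speed limit or range.

## Working session

There is one attempt and no reset: what is moved stays moved. The work goes in short steps, Python scripts to look and compute and a shell command to move; the robot and the scene stay as the last step left them, time stands still between calls to the robot, and variables do not carry over. Pictures are saved under pics/ and viewed, at most 10 in all, crops included, and the job is handed in when it is done.

```bash
ls; mkdir -p pics; python3 - <<'E'
from station import state, viewer, robot
import cv2,numpy as np
s=state();print(s, robot.tcp_to_grasp)
for n in("scene","top","wrist"):
    p=viewer.camera_params(n);print(n,{k:np.round(v,4).tolist() if not isinstance(v,str) else v for k,v in p.items()})
    cv2.imwrite(f"pics/{n}0.png",viewer.read_camera(n)[:,:,::-1])
E
```

```text
pics
{'time': 0.0, 'q': array([-1.44398331e+00,  1.51039230e-01,  1.43803449e+00,  2.11076326e-05,
        1.55377836e+00, -1.33997523e-01]), 'qd': array([-0.00018062, -0.00030417,  0.00019279, -0.00103846,  0.00101129,
        0.00086323]), 'effort': array([ 1.65324931e-03, -7.13055253e+01, -5.70867383e+01, -1.01766830e-04,
        9.05107678e-03,  5.94076187e-05]), 'position': array([ 0.14823019, -0.55531912,  0.23064341]), 'ee_rot': array([-3.11366968e+00, -4.08355753e-01, -4.02408096e-05]), 'contact_force': array([-0.0609817 , -0.44794439,  1.02405051]), 'ft_torque': array([ 0.05048027, -0.01077703,  0.01617901]), 'grasp_force': 0.0, 'grip_width': 0.08510065655163618} 0.0187
scene {'fovy': 42.6744, 'cx': 276.7659, 'cy': 210.6533, 'extrinsics': [[0.2408, 0.9706, 0.0007, -0.1679], [-0.6094, 0.1506, 0.7784, 0.2201], [0.7554, -0.1879, 0.6277, -1.947], [0.0, 0.0, 0.0, 1.0]]}
top {'fovy': 44.3496, 'cx': 285.3463, 'cy': 213.7009, 'extrinsics': [[0.004, -1.0, 0.0024, 0.0094], [0.9971, 0.0041, 0.0765, -0.5374], [-0.0765, 0.0021, 0.9971, -1.1356], [0.0, 0.0, 0.0, 1.0]]}
wrist {'fovy': 65.7203, 'cx': 278.2437, 'cy': 211.8928, 'hand_eye': [[-0.0003, 0.9527, 0.3041, 0.0777], [1.0, 0.0002, 0.0002, -0.0003], [0.0002, 0.3041, -0.9527, -0.1419], [0.0, 0.0, 0.0, 1.0]]}
```

View pics/top0.png

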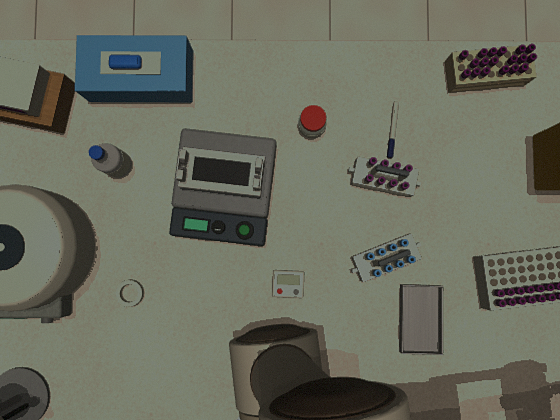

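View pics/scene0.png

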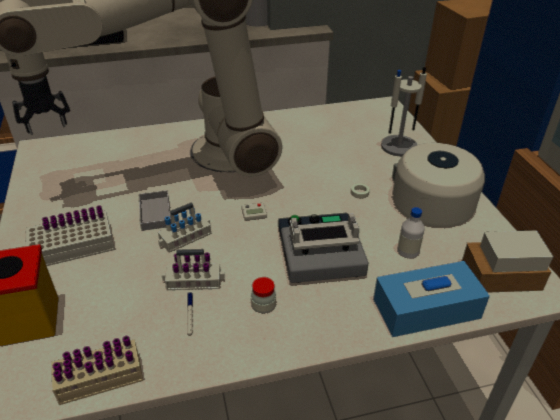

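The top view shows the purple carrier at about (386,176), blue at (386,257), and the shaker head at about (220,171) with its green button at (244,230). The scene view shows the same layout: purple carrier at (193,268), shaker at (323,240).

```bash
cat >h.py <<'E'
import numpy as np,cv2
from scipy.spatial.transform import Rotation as R
from station import state, viewer, robot
def cam(n,s=None):
    p=viewer.camera_params(n);f=210/np.tan(np.radians(p["fovy"]/2))
    if n=="wrist":
        s=s or state();T=np.eye(4);T[:3,:3]=R.from_rotvec(s["ee_rot"]).as_matrix();T[:3,3]=s["position"];C=T@np.array(p["hand_eye"])
    else: C=np.linalg.inv(np.array(p["extrinsics"]))
    return f,p["cx"],p["cy"],C
def ray(c,u,v):
    f,cx,cy,C=c;d=C[:3,:3]@np.array([(u-cx)/f,-(v-cy)/f,-1]);return C[:3,3],d/np.linalg.norm(d)
def plane(c,u,v,z):
    o,d=ray(c,u,v);return o+d*(z-o[2])/d[2]
def proj(c,P):
    f,cx,cy,C=c;q=np.linalg.inv(C)@np.r_[P,1];return np.array([cx+f*q[0]/-q[2],cy-f*q[1]/-q[2]])
def tri(rs):
    A=np.zeros((3,3));b=np.zeros(3)
    for o,d in rs:
        M=np.eye(3)-np.outer(d,d);A+=M;b+=M@o
    P=np.linalg.solve(A,b);return P,[np.linalg.norm((np.eye(3)-np.outer(d,d))@(P-o)) for o,d in rs]
def blobs(img,lo,hi,amin=8,roi=None):
    m=cv2.inRange(cv2.cvtColor(img,cv2.COLOR_RGB2HSV),np.array(lo),np.array(hi))
    if roi:
        k=np.zeros_like(m);x0,y0,x1,y1=roi;k[y0:y1,x0:x1]=1;m*=k
    n,l,st,ce=cv2.connectedComponentsWithStats(m)
    return [(ce[i].round(1),st[i].tolist()) for i in range(1,n) if st[i][4]>=amin],m
E
python3 - <<'E'
from h import *
t=cv2.imread("pics/top0.png")[:,:,::-1].copy();s=cv2.imread("pics/scene0.png")[:,:,::-1].copy()
ct,cs=cam("top"),cam("scene")
bt,mt=blobs(t,(135,60,30),(172,255,255),4,(345,145,425,200));bs,ms=blobs(s,(135,60,30),(172,255,255),4,(160,248,225,290))
for b in bt:print('t',b[0],b[1][4],plane(ct,*b[0],.075).round(3))
for b in bs:print('s',b[0],b[1][4],plane(cs,*b[0],.075).round(3))
g,_=blobs(t,(50,100,60),(85,255,255),8,(170,200,270,245))
for b in g:print('g',b[0],b[1],plane(ct,*b[0],.05).round(4))
for n,uv,z in [("headdark",(220,171),.096),("eara",(352,168),.03),("earb",(417,191),.03)]:print(n,plane(ct,*uv,z).round(3))
E
```

```text
t [372.8 160.4] 36 [ 0.649 -0.176  0.075]
t [384.5 162.8] 33 [ 0.644 -0.202  0.075]
t [396.7 165.1] 35 [ 0.639 -0.228  0.075]
t [408.5 167.7] 34 [ 0.634 -0.253  0.075]
t [369.3 177.4] 41 [ 0.612 -0.169  0.075]
t [381.2 179.7] 37 [ 0.607 -0.194  0.075]
t [393.2 182.2] 42 [ 0.602 -0.22   0.075]
t [404.9 185. ] 36 [ 0.596 -0.245  0.075]
s [206.2 261.9] 91 [ 0.632 -0.172  0.075]
s [175.3 257.2] 16 [ 0.595 -0.248  0.075]
s [186.8 257.8] 33 [ 0.605 -0.219  0.075]
s [196.2 263. ] 79 [ 0.63  -0.198  0.075]
s [175.6 267.5] 51 [ 0.634 -0.251  0.075]
s [185.4 267.2] 53 [ 0.638 -0.226  0.075]
g [195.4 224.1] [184, 218, 24, 13, 248] [0.5115 0.2079 0.05  ]
g [243.7 229.5] [239, 225, 10, 10, 81] [0.5001 0.1024 0.05  ]
headdark [0.621 0.15  0.096]
eara [ 0.64  -0.137  0.03 ]
earb [ 0.589 -0.282  0.03 ]
```

```bash
python3 -m pendant '[[-1,475,350,40,0,0,64],[-1,475,350,40,0,0,64],[-1,475,350,40,0,0,64],[-1,475,350,40,0,0,64],[-1,475,350,40,0,0,64],[-1,475,350,40,0,0,64],[-1,475,350,40,0,0,64],[-1,475,350,40,0,0,64],[-1,475,350,40,0,0,64],[-1,475,350,40,0,0,64],[-1,475,350,40,0,0,64],[-1,475,350,40,0,0,64],[-1,475,350,40,0,0,64],[-1,475,350,40,0,0,64]]'
cat > snap.py <<'E'
import sys,pickle
from h import *
n=sys.argv[1];s=state();i=viewer.read_camera("wrist");pickle.dump((s,i),open(f"pics/{n}.pkl","wb"));cv2.imwrite(f"pics/{n}.png",i[:,:,::-1]);print(s["position"].round(4),np.linalg.norm(s["qd"]).round(4),s["q"].round(2))
E
python3 snap.py w1
python3 -m pendant '[[-1,0,60,0,0,0,0],[-1,0,60,0,0,0,0],[-1,0,60,0,0,0,0]]'; python3 snap.py w2
python3 -m pendant '[[-1,0,260,60,0,0,6],[-1,0,260,60,0,0,6],[-1,0,260,60,0,0,6],[-1,0,260,60,0,0,6],[-1,0,260,60,0,0,6],[-1,0,260,60,0,0,6],[-1,0,260,60,0,0,6],[-1,0,260,60,0,0,6]]'; python3 snap.py w3
python3 -m pendant '[[-1,-50,80,0,0,0,0],[-1,-50,80,0,0,0,0],[-1,-50,80,0,0,0,0],[-1,-50,80,0,0,0,0]]'; python3 snap.py w4
python3 -c "
import cv2,numpy as np
a=[cv2.imread(f'pics/w{i}.png') for i in (1,3)]
cv2.imwrite('pics/m.png',cv2.resize(np.vstack(a),None,fx=.714,fy=.714,interpolation=cv2.INTER_AREA))"
```

```text
time: 1.9
position: [0.6228, -0.2062, 0.2715]
ee_rot: [2.426, 1.996, 0.0]
contact_force: [-0.1, -0.9, 0.7]
grip_width: 0.0857
grasp_force: 0.0
[ 0.6228 -0.2062  0.2715] 0.0059 [-0.44  0.31  1.16 -0.    1.67 -0.24]
time: 2.33
position: [0.6232, -0.1457, 0.2715]
ee_rot: [2.425, 1.997, -0.0]
contact_force: [-0.4, -1.0, -0.4]
grip_width: 0.0857
grasp_force: 0.0
[ 0.6232 -0.1457  0.2715] 0.0195 [-0.35  0.28  1.2  -0.    1.66 -0.16]
time: 3.38
position: [0.6234, 0.113, 0.3309]
ee_rot: [-2.319, -2.119, 0.001]
contact_force: [-0.4, 0.6, -0.1]
grip_width: 0.0854
grasp_force: 0.0
[0.6234 0.113  0.3309] 0.0091 [ 0.06  0.27  1.1  -0.    1.78  0.15]
time: 3.92
position: [0.5736, 0.1937, 0.3312]
ee_rot: [2.318, 2.121, -0.0]
contact_force: [-0.1, 0.1, -0.1]
grip_width: 0.0858
grasp_force: 0.0
[0.5736 0.1937 0.3312] 0.014 [ 0.2   0.2   1.18 -0.    1.76  0.29]
```

View pics/m.png

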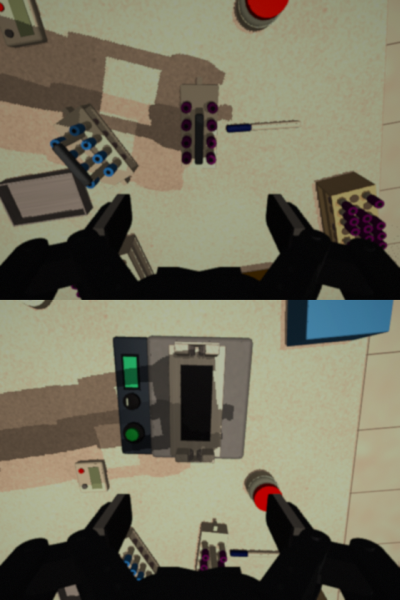

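In w1 (scaled) the purple carrier is at about (199,130) with the dark handle along image vertical; w3 shows the head at (196,402) with the cheek slots at (196,348) and (196,455), button at (135,433). Now I'll make enlarged crops.

```bash
python3 - <<'E'
from h import *
import pickle
c=[]
for n,(x0,y0) in (("w1",(210,100)),("w2",(210,160)),("w3",(200,50)),("w4",(200,50))):
    i=pickle.load(open(f"pics/{n}.pkl","rb"))[1][:,:,::-1]
    if n=="w2":
        b,_=blobs(i[:,:,::-1].copy(),(135,60,30),(172,255,255),30);print([x[0].tolist() for x in b])
    if n=="w4":
        b,_=blobs(i[:,:,::-1].copy(),(50,100,40),(85,255,255),100);print([(x[0].tolist(),x[1][4]) for x in b])
    if n in("w1","w3"): c.append(cv2.resize(i[y0:y0+(150 if n=="w1" else 200),x0:x0+(130 if n=="w1" else 160)],(400,460 if n=="w1" else 500),interpolation=cv2.INTER_CUBIC))
c[0]=cv2.resize(c[0],(400,500))
g=np.hstack(c);g=np.clip(255*(g/255.)**.6,0,255).astype(np.uint8);cv2.imwrite("pics/c.png",g)
E
```

```text
[[306.6, 206.6], [271.5, 206.5], [305.7, 229.4], [271.4, 229.0], [271.2, 251.5], [304.7, 251.6], [271.1, 271.0], [304.0, 271.4], [528.0, 328.9], [488.5, 337.6]]
[([230.5, 161.8], 683), ([230.7, 242.3], 233)]
```

View pics/c.png

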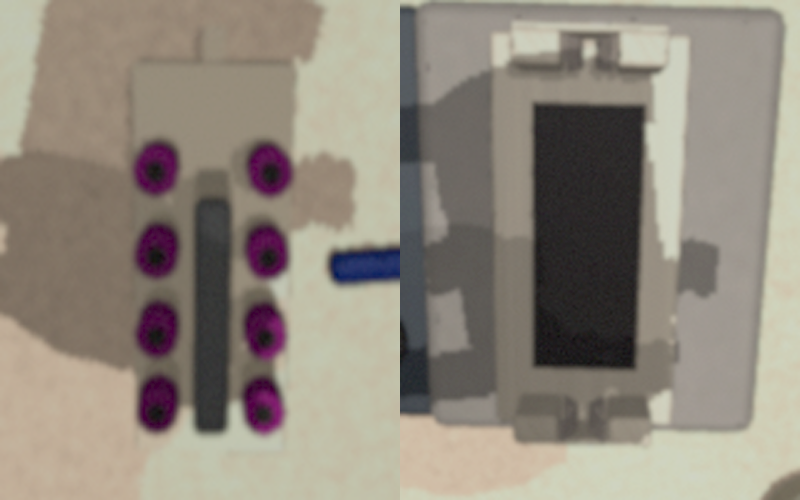

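The crop shows the handle bar from (213,200) to (211,432), caps clear; on the right the black floor mat has corners (533,104), (645,106), (635,367), (534,366), with slots at x≈589 (top) and 583 (bottom).

```bash
python3 - <<'E'
from h import *
import pickle
L=lambda n:pickle.load(open(f"pics/{n}.pkl","rb"))
def quad(i,roi,vmax):
    b,m=blobs(i,(0,0,0),(180,255,vmax),100,roi);n,l,st,ce=cv2.connectedComponentsWithStats(m)
    k=1+np.argmax(st[1:,4]);c=max(cv2.findContours((l==k).astype(np.uint8),0,1)[0],key=cv2.contourArea)
    h=cv2.convexHull(c);r=cv2.approxPolyN(h,4,ensure_convex=True).reshape(-1,2).astype(float)
    o=np.argsort(r.sum(1));a,d=r[o[0]],r[o[3]];x,y=r[o[1]],r[o[2]]
    if x[0]<y[0]:x,y=y,x
    return np.array([a,x,d,y]),st[k].tolist()
D={n:L(n) for n in("w1","w2","w3","w4")};C={n:cam("wrist",D[n][0]) for n in D}
t=cv2.imread("pics/top0.png")[:,:,::-1].copy()
P=[]
caps={}
for n in("w1","w2"):
    b,_=blobs(D[n][1].copy(),(135,60,30),(172,255,255),30);b=[x[0] for x in b if 250<x[0][0]<320]
    caps[n]=[sorted([x for x in b if x[0]<288],key=lambda x:x[1]),sorted([x for x in b if x[0]>=288],key=lambda x:x[1])]
    print(n,len(b))
tc=[[(369.3,177.4),(381.2,179.7),(393.2,182.2),(404.9,185.)],[(372.8,160.4),(384.5,162.8),(396.7,165.1),(408.5,167.7)]]
ct=cam("top");P=[]
for s in(0,1):
  for k in range(4):
    p,e=tri([ray(C[n],*caps[n][s][k]) for n in("w1","w2")]);p2,e2=tri([ray(C[n],*caps[n][s][k]) for n in("w1","w2")]+[ray(ct,*tc[s][k])])
    P.append(p2);print(p.round(4),np.round(e,4),p2.round(4),np.round(e2,4))
P=np.array(P);print("caps centre",P.mean(0).round(4));d=(P[0]-P[3]+P[4]-P[7]);print("yaw y",np.degrees(np.arctan2(-d[0],d[1])).round(2))
d=P[4:].mean(0)-P[:4].mean(0);print("yaw x",np.degrees(np.arctan2(d[1],d[0])).round(2))
print("== mat")
Q=[quad(D[n][1].copy(),r,30) for n,r in(("w3",(380 and 240,60,480,240)),("w4",(240,60,480,300)))]
print([ (q[0].tolist(),q[1]) for q in Q])
M=[]
for k in range(4):
    p,e=tri([ray(C["w3"],*Q[0][0][k]),ray(C["w4"],*Q[1][0][k])]);M.append(p);print(p.round(4),np.round(e,4))
M=np.array(M);print("mat centre",M.mean(0).round(4))
for a,b in((0,3),(1,2)):
    d=M[a]-M[b];print("yaw",np.degrees(np.arctan2(-d[0],d[1])).round(2))
G={}
for n in("w3","w4"):
    b,_=blobs(D[n][1].copy(),(50,100,40),(85,255,255),100);G[n]=[x[0] for x in b];print(n,G[n])
p,e=tri([ray(C[n],*max(G[n],key=lambda x:x[1])) for n in G]+[ray(ct,243.7,229.5)]);print("button",p.round(4),np.round(e,4))
E
```

```text
w1 8
w2 8
[ 0.6119 -0.1655  0.0817] [0.0002 0.0002] [ 0.6117 -0.1667  0.0788] [0.0009 0.0004 0.0012]
[ 0.6065 -0.1911  0.0802] [0.0001 0.0001] [ 0.6065 -0.1922  0.0786] [0.0007 0.0005 0.0012]
[ 0.6016 -0.2153  0.0851] [0.0002 0.0002] [ 0.6011 -0.2177  0.0797] [0.001  0.0003 0.0011]
[ 0.5961 -0.2414  0.0799] [0.0002 0.0002] [ 0.5957 -0.244   0.075 ] [0.0009 0.0004 0.001 ]
[ 0.6483 -0.173   0.081 ] [0.0001 0.0001] [ 0.6485 -0.1744  0.078 ] [0.001  0.0004 0.0014]
[ 0.6432 -0.1978  0.0827] [0.0001 0.0001] [ 0.6433 -0.1999  0.0778] [0.001  0.0002 0.0011]
[ 0.638  -0.225   0.0797] [0.0004 0.0004] [ 0.6383 -0.2265  0.077 ] [0.0007 0.0007 0.001 ]
[ 0.6329 -0.2513  0.0759] [0.0003 0.0003] [ 0.6332 -0.2527  0.0736] [0.0006 0.0006 0.001 ]
caps centre [ 0.6223 -0.2092  0.0773]
yaw y -11.37
yaw x -12.5
== mat
[([[254.0, 92.0], [297.0, 92.0], [293.0, 196.0], [254.0, 196.0]], [254, 92, 43, 105, 4331]), ([[303.0, 162.0], [344.0, 162.0], [336.0, 253.0], [301.0, 253.0]], [301, 162, 41, 92, 3089])]
[0.6043 0.2097 0.0932] [0.0008 0.0008]
[0.6515 0.2055 0.0948] [0.0005 0.0005]
[0.6386 0.0876 0.0895] [0.0001 0.0001]
[0.5927 0.0941 0.0959] [0.0008 0.0008]
mat centre [0.6218 0.1492 0.0933]
yaw -5.76
yaw -6.24
w3 [array([182.4, 100.4]), array([184.4, 188.4])]
w4 [array([230.5, 161.8]), array([230.7, 242.3])]
button [0.4993 0.1021 0.0593] [0.0006 0.     0.0006]
```

```bash
python3 -m pendant '[[-1,48,-402,-60,0,0,-6.7],[-1,48,-402,-60,0,0,-6.7],[-1,48,-402,-60,0,0,-6.7],[-1,48,-402,-60,0,0,-6.7],[-1,48,-402,-60,0,0,-6.7],[-1,48,-402,-60,0,0,-6.7],[-1,48,-402,-60,0,0,-6.7],[-1,48,-402,-100,0,0,-6.7],[-1,48,-402,-150,0,0,-6.7],[-1,48,-402,-190,0,0,-6.7],[-1,48,-402,-220,0,0,-6.7],[-1,48,-402,-240,0,0,-6.7],[-1,48,-402,-240,0,0,-6.7],[-1,48,-402,-240,0,0,-6.7]]'
python3 - <<'E'
from h import *
import pickle
s,i=pickle.load(open("pics/w3.pkl","rb"));c=cam("wrist",s)
a=plane(c,275.6,68.8,.133);b=plane(c,273.2,217.2,.133);d=a-b
print(a,b,(a+b)/2,np.linalg.norm(d),np.degrees(np.arctan2(-d[0],d[1])))
E
python3 snap.py w5
```

```text
time: 5.72
position: [0.6218, -0.208, 0.0926]
ee_rot: [2.436, 1.981, 0.001]
contact_force: [-1.0, 0.2, 0.8]
grip_width: 0.0853
grasp_force: 0.0
[0.63070943 0.22695114 0.133     ] [0.61411587 0.07721887 0.133     ] [0.62241265 0.152085   0.133     ] 0.15064891845672043 -6.323803576587654
[ 0.6218 -0.208   0.0926] 0.0112 [-0.44  0.39  1.42 -0.    1.33 -0.23]
```

```bash
python3 -m pendant '[[1,0,0,0,0,0,0],[1,0,0,0,0,0,0],[1,0,0,0,0,0,0],[1,0,0,0,0,0,0],[1,0,0,0,0,0,0],[1,0,0,0,0,0,0],[1,0,0,0,0,0,0],[1,0,0,0,0,0,0]]' 80
python3 -m pendant '[[1,0,0,20,0,0,0],[1,0,0,60,0,0,0],[1,0,0,110,0,0,0],[1,0,0,170,0,0,0],[1,0,0,190,0,0,0],[1,0,0,190,0,0,0],[1,0,0,190,0,0,0]]'; python3 snap.py w6
```

```text
time: 6.78
position: [0.6214, -0.2076, 0.0914]
ee_rot: [2.437, 1.982, 0.0]
contact_force: [1.2, -0.1, 3.3]
grip_width: 0.0099
grasp_force: 78.7
time: 7.65
position: [0.6208, -0.2074, 0.28]
ee_rot: [-2.436, -1.981, 0.002]
contact_force: [-0.1, -0.7, -3.4]
grip_width: 0.0106
grasp_force: 78.4
[ 0.6208 -0.2074  0.28  ] 0.0128 [-0.44  0.31  1.14 -0.    1.69 -0.23]
```

View pics/w6.png

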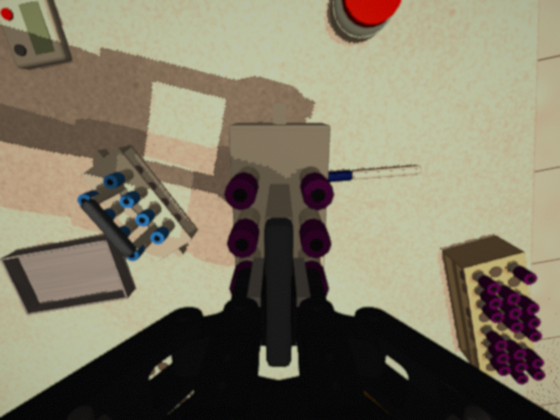

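The carrier is held upright; its far deck edge runs from (230,125) to (329,125). Handle spans v≈220–365 at u≈279.

```bash
python3 - <<'E'
from h import *
import pickle
s,i=pickle.load(open("pics/w6.pkl","rb"));c=cam("wrist",s);g=cv2.cvtColor(i,cv2.COLOR_RGB2GRAY).astype(float)
# subpixel edges of deck: far edge columns, side edges rows
for u in(245,262,300,318): 
    d=np.gradient(cv2.GaussianBlur(g,(5,5),1)[110:140,u-3:u+4].mean(1));print(u,[(110+k,round(d[k],1)) for k in np.argsort(-abs(d))[:3]])
for v in(135,145,160):
    r=np.gradient(cv2.GaussianBlur(g,(5,5),1)[v-3:v+4].mean(0));print(v,[(u0+int(np.argmax(abs(r[u0:u0+20])))) for u0 in(222,320)])
base=s["position"][2]+.0; off=.189
Rm=R.from_rotvec(s["ee_rot"]).as_matrix()
zd=s["position"][2]-.0914+.037
a=plane(c,230,125,zd);b=plane(c,329,125,zd)
m=(a+b)/2;d=b-a
print(a,b,"width",np.linalg.norm(d),"yawx",np.degrees(np.arctan2(d[1],d[0])),"tool yaw y",np.degrees(np.arctan2(Rm[1,1],Rm[0,1])))
print("edge mid in tool",Rm.T@(m-s["position"]))
E
```

```text
245 [(np.int64(125), np.float64(11.7)), (np.int64(122), np.float64(-11.3)), (np.int64(126), np.float64(10.0))]
262 [(np.int64(125), np.float64(12.6)), (np.int64(126), np.float64(10.3)), (np.int64(121), np.float64(-10.0))]
300 [(np.int64(125), np.float64(12.5)), (np.int64(122), np.float64(-10.4)), (np.int64(126), np.float64(10.1))]
318 [(np.int64(122), np.float64(-29.5)), (np.int64(123), np.float64(-23.3)), (np.int64(121), np.float64(-21.5))]
135 [222, 330]
145 [230, 329]
160 [232, 329]
[ 0.60690723 -0.13429438  0.22557626] [ 0.66351455 -0.14608979  0.22557626] width 0.05782317782725053 yawx -11.770433815926422 tool yaw y -11.763724174748653
edge mid in tool [0.06870371 0.00051709 0.05442885]
```

```bash
python3 -m pendant '[[1,1,50,10,0,0,2],[1,1,110,10,0,0,4],[1,1,170,10,0,0,5.6],[1,1,230,10,0,0,5.6],[1,1,290,10,0,0,5.6],[1,1,340,0,0,0,5.6],[1,1,358,-15,0,0,5.6],[1,1,358,-30,0,0,5.6],[1,1,358,-30,0,0,5.6],[1,1,358,-30,0,0,5.6],[1,1,358,-30,0,0,5.6]]'; python3 snap.py w7
python3 - <<'E'
from h import *
i=viewer.read_camera("top");cv2.imwrite("pics/top7.png",i[:,:,::-1])
w=cv2.imread("pics/w7.png")[40:220,180:380]
t=i[120:225,160:280,::-1]
g=np.hstack([cv2.resize(w,(400,360),interpolation=2),cv2.resize(t,(400,360),interpolation=2)])
cv2.imwrite("pics/c7.png",np.clip(255*(g/255.)**.6,0,255).astype(np.uint8))
E
```

```text
time: 9.07
position: [0.6225, 0.1496, 0.252]
ee_rot: [2.338, 2.097, 0.001]
contact_force: [-0.3, -0.0, -2.9]
grip_width: 0.0102
grasp_force: 78.3
[0.6225 0.1496 0.252 ] 0.0048 [0.12 0.28 1.24 0.   1.62 0.22]
```

View pics/c7.png

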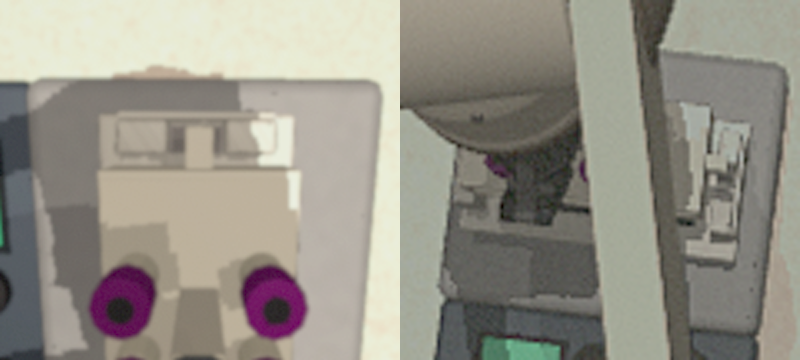

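The wrist crop shows the +y ear (186–212, 125–168) entering over the cheek (117–275), nearly centred; the top view is partly hidden by the arm. I'll quantify this.

```bash
python3 - <<'E'
from h import *
import pickle
s,i=pickle.load(open("pics/w7.pkl","rb"));c=cam("wrist",s);g=cv2.cvtColor(i,cv2.COLOR_RGB2GRAY).astype(int)
print("col cheekL 250",g[90:130,247:253].mean(1).astype(int).tolist())
print("col cheekR 307",g[90:130,304:310].mean(1).astype(int).tolist())
print("col ear 279",g[90:130,277:282].mean(1).astype(int).tolist())
print("row 107",g[106:109,230:330].mean(0).astype(int).tolist())
print("row 112",g[111:114,230:330].mean(0).astype(int).tolist())
ps=s["position"];Rm=R.from_rotvec(s["ee_rot"]).as_matrix();u=ps[2]-.0914
print("tool yaw",np.degrees(np.arctan2(Rm[1,1],Rm[0,1])))
f=lambda x,y,z:(Rm.T@(plane(c,x,y,z)-ps)*1e3).round(1)
for y in range(94,126,4): print(y,"z.133",f(279,y,.133),"z.096",f(279,y,.096),"ear",f(279,y,u+.03),"deck",f(279,y,u+.037))
for x in(231,239,279,317,327): print(x,f(x,108,.133)[1],f(x,108,.096)[1],f(x,108,u+.03)[1])
E
```

```text
col cheekL 250 [76, 76, 76, 76, 80, 96, 117, 124, 114, 102, 106, 121, 128, 130, 129, 128, 128, 127, 127, 126, 127, 127, 126, 126, 122, 110, 95, 94, 106, 120, 127, 124, 108, 91, 92, 114, 134, 140, 140, 138]
col cheekR 307 [142, 142, 142, 139, 127, 115, 121, 129, 124, 121, 146, 176, 192, 197, 198, 196, 189, 180, 167, 155, 148, 142, 137, 135, 131, 117, 100, 100, 115, 135, 143, 137, 117, 93, 93, 117, 138, 143, 142, 140]
col ear 279 [77, 76, 77, 76, 79, 91, 113, 123, 113, 93, 86, 93, 104, 120, 134, 141, 142, 143, 143, 142, 142, 141, 142, 142, 142, 142, 141, 142, 142, 142, 142, 142, 142, 134, 120, 121, 135, 142, 140, 139]
row 107 [108, 121, 125, 125, 127, 126, 124, 111, 98, 103, 119, 126, 130, 130, 130, 130, 130, 128, 127, 126, 126, 127, 129, 131, 130, 130, 130, 131, 132, 134, 133, 128, 113, 93, 77, 74, 71, 66, 64, 64, 64, 71, 91, 121, 138, 142, 143, 142, 143, 143, 143, 142, 142, 143, 141, 133, 108, 76, 59, 61, 71, 75, 80, 97, 113, 126, 130, 132, 132, 131, 132, 131, 130, 128, 129, 143, 172, 198, 212, 219, 219, 220, 220, 221, 222, 219, 208, 189, 188, 211, 222, 222, 222, 222, 220, 209, 178, 
[... 720 characters left out ...]
.3 54.4]
102 z.133 [ 82.6   0.4 119. ] z.096 [ 83.2   0.4 156. ] ear [81.6  0.3 61.4] deck [81.5  0.3 54.4]
106 z.133 [ 79.7   0.4 119. ] z.096 [ 79.9   0.4 156. ] ear [79.3  0.3 61.4] deck [79.3  0.3 54.4]
110 z.133 [ 76.8   0.4 119. ] z.096 [ 76.6   0.4 156. ] ear [77.1  0.3 61.4] deck [77.1  0.3 54.4]
114 z.133 [ 73.9   0.4 119. ] z.096 [ 73.3   0.4 156. ] ear [74.8  0.3 61.4] deck [74.9  0.3 54.4]
118 z.133 [ 70.9   0.4 119. ] z.096 [ 69.9   0.4 156. ] ear [72.5  0.3 61.4] deck [72.7  0.3 54.4]
122 z.133 [ 67.9   0.4 119. ] z.096 [ 66.5   0.4 156. ] ear [70.1  0.3 61.4] deck [70.4  0.3 54.4]
231 -36.3 -41.5 -28.3
239 -30.2 -34.5 -23.6
279 0.4 0.4 0.3
317 29.4 33.6 22.9
327 37.0 42.3 28.9
```

```bash
python3 -m pendant '[[1,-0.8,0.6,-10,0,0,0],[1,-0.8,0.6,-22,0,0,0],[1,-0.8,0.6,-32,0,0,0],[1,-0.8,0.6,-36,0,0,0],[1,-0.8,0.6,-36,0,0,0],[1,-0.8,0.6,-36,0,0,0]]'
for k in 1; do python3 -m pendant '[[1,0,0,-2,0,0,0],[1,0,0,-4,0,0,0],[1,0,0,-4,0,0,0],[1,0,0,-4,0,0,0]]'; python3 -m pendant '[[1,0,0,-2,0,0,0],[1,0,0,-4,0,0,0],[1,0,0,-4,0,0,0],[1,0,0,-4,0,0,0]]'; done
```

```text
time: 9.93
position: [0.6216, 0.1511, 0.2157]
ee_rot: [2.337, 2.099, 0.001]
contact_force: [-0.2, -0.1, -2.4]
grip_width: 0.0103
grasp_force: 78.3
time: 10.42
position: [0.6215, 0.151, 0.2113]
ee_rot: [-2.338, -2.099, 0.0]
contact_force: [-0.4, -0.4, -2.0]
grip_width: 0.0105
grasp_force: 78.3
time: 10.92
position: [0.6214, 0.1511, 0.2073]
ee_rot: [-2.337, -2.099, 0.0]
contact_force: [0.1, -0.7, -3.1]
grip_width: 0.0103
grasp_force: 78.3
```

```bash
python3 -m pendant '[[1,0,0,-2,0,0,0],[1,0,0,-3,0,0,0],[1,0,0,-3,0,0,0],[1,0,0,-3,0,0,0]]'; python3 snap.py w8;  python3 -m pendant '[[1,0,0,-2,0,0,0],[1,0,0,-3,0,0,0],[1,0,0,-3,0,0,0],[1,0,0,-3,0,0,0]]'
python3 - <<'E'
from h import *
w=cv2.imread("pics/w8.png")[40:220,180:380]
cv2.imwrite("pics/c8.png",np.clip(255*(cv2.resize(w,(600,540),interpolation=2)/255.)**.6,0,255).astype(np.uint8))
E
```

```text
time: 11.42
position: [0.6215, 0.1511, 0.2044]
ee_rot: [-2.338, -2.099, -0.0]
contact_force: [0.1, 0.4, -1.1]
grip_width: 0.0106
grasp_force: 78.7
[0.6215 0.1511 0.2044] 0.0016 [0.12 0.29 1.32 0.   1.53 0.23]
time: 11.98
position: [0.6215, 0.1511, 0.2014]
ee_rot: [2.337, 2.099, 0.0]
contact_force: [-0.0, 0.1, 3.7]
grip_width: 0.0104
grasp_force: 79.2
```

View pics/c8.png

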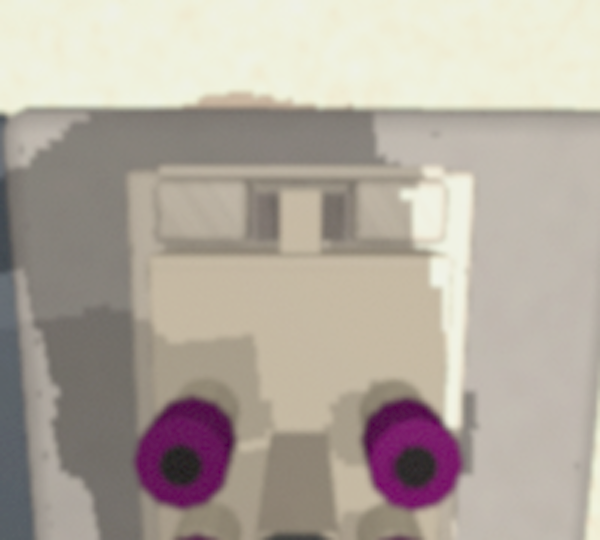

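The ear sits centred in the slot between the clips (ear 278–322, clips 250–352, at 3x). Force is now rising, so I continue in small steps.

```bash
python3 -m pendant '[[1,0,0,-1,0,0,0],[1,0,0,-2,0,0,0],[1,0,0,-2,0,0,0]]' | egrep 'pos|contact'; python3 -m pendant '[[1,0,0,-1,0,0,0],[1,0,0,-2,0,0,0],[1,0,0,-2,0,0,0]]'| egrep 'pos|contact';python3 -m pendant '[[1,0,0,-1,0,0,0],[1,0,0,-2,0,0,0],[1,0,0,-2,0,0,0]]'| egrep 'pos|contact'
```

```text
position: [0.6215, 0.1511, 0.1993]
contact_force: [-0.9, -0.5, 5.2]
position: [0.6215, 0.1511, 0.1974]
contact_force: [0.5, 0.5, 5.2]
position: [0.6215, 0.1511, 0.1954]
contact_force: [0.1, 0.4, 6.4]
```

```bash
python3 -m pendant '[[1,0,0,-1,0,0,0],[1,0,0,-2,0,0,0],[1,0,0,-2,0,0,0]]' | egrep 'pos|contact'; python3 -m pendant '[[1,0,0,-1,0,0,0],[1,0,0,-2,0,0,0],[1,0,0,-2,0,0,0]]'| egrep 'pos|contact'; python3 -m pendant '[[1,0,0,-1,0,0,0],[1,0,0,-2,0,0,0],[1,0,0,-2,0,0,0]]'| egrep 'pos|contact'
```

```text
position: [0.6216, 0.1511, 0.1936]
contact_force: [0.1, 0.9, 7.0]
position: [0.6216, 0.1511, 0.1917]
contact_force: [0.1, -0.1, 8.4]
position: [0.6216, 0.1511, 0.1898]
contact_force: [-0.3, -1.2, 9.3]
```

```bash
python3 -m pendant '[[1,0,0,-1,0,0,0],[1,0,0,-2,0,0,0],[1,0,0,-2,0,0,0]]' | egrep 'pos|contact'; python3 -m pendant '[[1,0,0,-1,0,0,0],[1,0,0,-2,0,0,0],[1,0,0,-2,0,0,0]]'| egrep 'pos|contact'; python3 -m pendant '[[1,0,0,-1,0,0,0],[1,0,0,-1,0,0,0],[1,0,0,-1,0,0,0]]'| egrep 'pos|contact'
```

```text
position: [0.6217, 0.1511, 0.1878]
contact_force: [-0.9, 0.4, 9.3]
position: [0.6216, 0.1511, 0.1856]
contact_force: [-0.2, -0.0, 7.1]
position: [0.6216, 0.1511, 0.1846]
contact_force: [-1.0, 0.3, 7.2]
```

```bash
python3 -m pendant '[[1,0,0,-1,0,0,0],[1,0,0,-1,0,0,0],[1,0,0,-1,0,0,0]]' | egrep 'pos|contact'; python3 -m pendant '[[1,0,0,-1,0,0,0],[1,0,0,-1,0,0,0],[1,0,0,-1,0,0,0]]'| egrep 'pos|contact'
```

```text
position: [0.6216, 0.1511, 0.1836]
contact_force: [-0.4, 0.1, 6.6]
position: [0.6218, 0.151, 0.1828]
contact_force: [0.3, -0.2, 9.3]
```

```bash
python3 -m pendant '[[1,0,0,-0.5,0,0,0],[1,0,0,-1,0,0,0],[1,0,0,-1,0,0,0],[1,0,0,-1,0,0,0]]' | egrep 'pos|contact'
```

```text
position: [0.6218, 0.151, 0.1821]
contact_force: [0.2, -0.2, 11.0]
```

Force rises at the mount's stiffness, so the carrier is on the floor. I relax the push, then release and look.

```bash
python3 -m pendant '[[1,0,0,1.5,0,0,0],[1,0,0,3,0,0,0],[1,0,0,4,0,0,0],[1,0,0,4,0,0,0],[1,0,0,4,0,0,0]]' | egrep 'pos|contact'
python3 -m pendant '[[-1,0,0,0,0,0,0],[-1,0,0,0,0,0,0],[-1,0,0,0,0,0,0],[-1,0,0,0,0,0,0],[-1,0,0,0,0,0,0],[-1,0,0,0,0,0,0],[-1,0,0,40,0,0,0],[-1,0,0,90,0,0,0],[-1,0,0,100,0,0,0],[-1,0,0,100,0,0,0],[-1,0,0,100,0,0,0]]'; python3 snap.py w9
python3 - <<'E'
from h import *
i=viewer.read_camera("scene");cv2.imwrite("pics/s9.png",i[:,:,::-1])
w=cv2.imread("pics/w9.png")[20:300,140:420]
g=np.hstack([cv2.resize(w,(480,480),interpolation=2),cv2.resize(i[170:290,265:345,::-1],(320,480),interpolation=2)])
cv2.imwrite("pics/c9.png",np.clip(255*(g/255.)**.6,0,255).astype(np.uint8))
E
```

```text
position: [0.6215, 0.1511, 0.1851]
contact_force: [2.0, 0.3, 3.1]
time: 18.6
position: [0.6211, 0.151, 0.2836]
ee_rot: [-2.337, -2.098, 0.003]
contact_force: [-0.1, 1.0, -0.3]
grip_width: 0.0854
grasp_force: 0.0
[0.6211 0.151  0.2836] 0.0035 [0.12 0.28 1.18 0.   1.69 0.23]
```

View pics/c9.png

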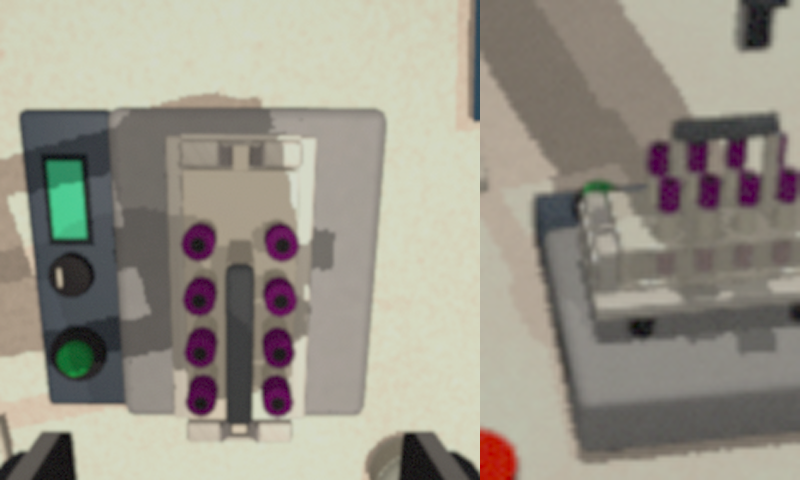

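The carrier sits flat, both ears in the slots, deck level with the cheeks; the green button is at (76,357) in the wrist crop. Now the button.

```bash
python3 -m pendant '[[1,-60,-25,0,0,0,0],[1,-121,-49,0,0,0,0],[1,-121,-49,0,0,0,0],[1,-121,-49,-60,0,0,0],[1,-121,-49,-120,0,0,0],[1,-121,-49,-170,0,0,0],[1,-121,-49,-195,0,0,0],[1,-121,-49,-205,0,0,0],[1,-121,-49,-205,0,0,0],[1,-121,-49,-205,0,0,0]]' 40
python3 -m pendant '[[1,0,0,-3,0,0,0],[1,0,0,-6,0,0,0],[1,0,0,-9,0,0,0],[1,0,0,-12,0,0,0],[1,0,0,-12,0,0,0]]' | egrep 'pos|contact'
python3 -m pendant '[[1,0,0,-2,0,0,0],[1,0,0,-4,0,0,0],[1,0,0,-4,0,0,0]]' | egrep 'pos|contact'
```

```text
time: 19.95
position: [0.5012, 0.1021, 0.0814]
ee_rot: [2.337, 2.098, 0.002]
contact_force: [-0.3, 0.3, -0.2]
grip_width: -0.0003
grasp_force: 0.0
position: [0.5003, 0.1021, 0.068]
contact_force: [-0.5, 0.2, 0.8]
position: [0.5004, 0.1021, 0.0642]
contact_force: [-0.1, 0.4, 0.0]
```

```bash
python3 -m pendant '[[1,0,0,-2,0,0,0],[1,0,0,-4,0,0,0],[1,0,0,-4,0,0,0]]' | egrep 'pos|contact'; python3 -m pendant '[[1,0,0,-2,0,0,0],[1,0,0,-3,0,0,0],[1,0,0,-3,0,0,0]]' | egrep 'pos|contact'; python3 -m pendant '[[1,0,0,-1,0,0,0],[1,0,0,-2,0,0,0],[1,0,0,-2,0,0,0]]' | egrep 'pos|contact'
```

```text
position: [0.5005, 0.1021, 0.0603]
contact_force: [0.4, -0.4, 2.9]
position: [0.5006, 0.1021, 0.0579]
contact_force: [-3.8, 0.2, 13.1]
position: [0.5008, 0.1021, 0.0573]
contact_force: [-13.4, -2.9, 37.6]
```

```bash
python3 -m pendant '[[1,0,0,4,0,0,0],[1,0,0,15,0,0,0],[1,0,0,60,0,0,0],[1,0,0,120,0,0,0],[1,-60,0,180,0,0,0],[1,-60,0,200,0,0,0],[1,-60,0,200,0,0,0],[1,-60,0,200,0,0,0]]' | egrep 'time|pos|contact'; python3 snap.py w10
python3 - <<'E'
from h import *
import pickle
w=cv2.imread("pics/w10.png");t=viewer.read_camera("top")[:,:,::-1];s=viewer.read_camera("scene")[:,:,::-1]
g=np.vstack([np.hstack([cv2.resize(w,(400,300)),cv2.resize(t[110:260,150:350],(400,300),interpolation=2)]),np.hstack([cv2.resize(s[180:300,260:420],(400,300),interpolation=2),cv2.resize(s,(400,300))])])
cv2.imwrite("pics/c10.png",np.clip(255*(g/255.)**.7,0,255).astype(np.uint8))
C={n:(lambda d:(cam("wrist",d[0]),d[1]))(pickle.load(open(f"pics/{n}.pkl","rb"))) for n in("w3","w4","w9","w10")}
rs=[]
for n in C:
    b,_=blobs(C[n][1].copy(),(50,100,40),(85,255,255),60);print(n,[(x[0].tolist(),x[1]) for x in b])
    if b: rs.append(ray(C[n][0],*max(b,key=lambda x:x[0][1])[0]))
print(tri(rs))
E
```

```text
time: 23.08
position: [0.4404, 0.1021, 0.2548]
contact_force: [1.0, -0.0, -1.2]
[0.4404 0.1021 0.2548] 0.0219 [ 0.06 -0.12  1.66  0.    1.6   0.16]
w3 [([182.4, 100.4], [171, 78, 23, 46, 882]), ([184.4, 188.4], [175, 180, 19, 18, 264])]
w4 [([230.5, 161.8], [222, 143, 18, 39, 683]), ([230.7, 242.3], [222, 234, 18, 17, 233])]
w9 [([178.6, 136.6], [167, 114, 24, 46, 984]), ([182.3, 230.3], [174, 222, 18, 18, 261])]
w10 [([338.1, 68.4], [325, 40, 28, 58, 1452]), ([335.0, 179.1], [324, 168, 23, 23, 423])]
(array([0.4998173 , 0.10310007, 0.06226094]), [np.float64(7.2494209965341e-05), np.float64(0.00020172913248731297), np.float64(0.0003077824362904425), np.float64(4.4742830045300654e-05)])
```

View pics/c10.png

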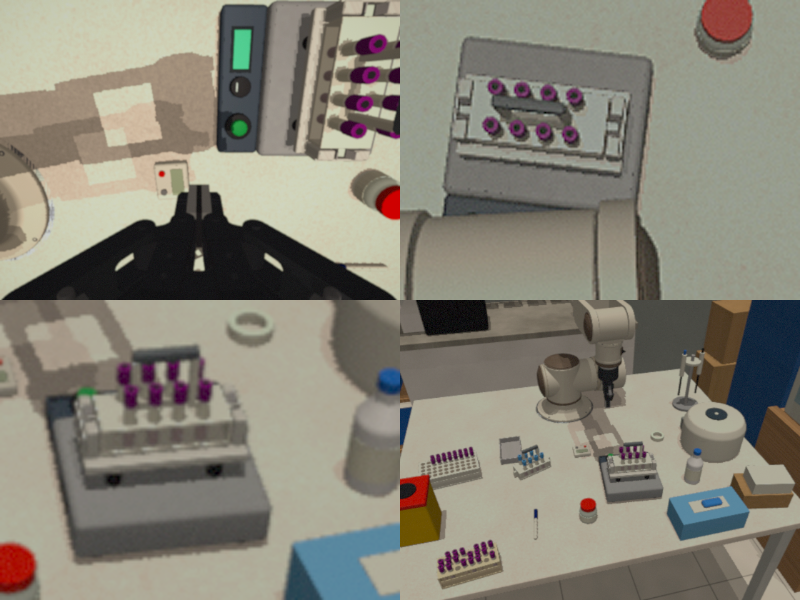

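The carrier is seated level in the shaker, the button is released, and everything else is undisturbed with the arm clear.

```bash
python3 -c "
from station import robot
print(robot.job_done())"
```

```text
the job is handed in; nothing more can be done
None
```

I put the purple-capped carrier on the shaker head, where it looks flat and the force readings show it reached the floor. The start button was pressed to its stop and released, the rest of the bench looks undisturbed, and the job is handed in (result not shown to me).

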